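# Set up the optical bench for the lens experiment

## Robot

A 6-joint arm with a two-finger parallel gripper is mounted at the origin on the work surface. World frame = base frame: x ahead of the robot, y to its left, z up, the work surface at z = 0. Lengths are in m, angles in degrees, forces in N, time in s.
With the tool pointing down it reaches from about 0.35 to 0.875 m from the base axis. Payload 4.2 kg.
Tool frame: the origin (TCP) lies midway between the tips of the shut fingers; the grasp point (between the pads) lies 19 mm behind it; z points along the fingers, y is the line along which they close (so a half turn about z gives the same grasp; the last joint's range is limited). The gripper opens to 87 mm and grips with 3 to 60 N. Pads are 19 mm wide; open, the fingers measure 117 mm over their backs; the gripper's body (75 mm by 190 mm) begins 51 mm behind the grasp point.
Start: joints at [90.39, 22.042, 0.453, 0, -68.411, -14.817], TCP at [0.156, 0.605, 0.223] pointing down, gripper open.
Joint ranges: [-179.83, 179.83], [-69.29, 118.12], [-61.27, 80.66], [-181.25, 117.63], [-171.15, -9.14], [-177.46, 177.46]. Speed limits (degrees/s): [159.86, 159.86, 180, 180, 180, 180].

## Interface

Orientations are given as [roll, pitch, yaw] about the fixed x, y, z axes, in that order (R = Rz(yaw) Ry(pitch) Rx(roll)).
In Python, from workcell import env gives the robot as it stands. The module is installed in compiled form; this text tells all that it offers. Calls block until the motion is done:
- env.goto(position, orientation): joint-space move of the TCP to a pose.
- env.move_straight(position, rotation=None, rate=0.15, force_limit=None): straight line of the TCP; rotation=None keeps the orientation; rate is the mean speed in m/s. With force_limit (N) it stops when the force on the tool has changed by that much, and returns True; else False.
- env.set_joints(angles): joint-space move.
- env.gripper_to(opening, grasp_force=None): opening from 0.0 (shut) to 1.0 (fully open); grasp_force is the grip in N (None keeps the last); returns when the fingers have stopped.
- env.dwell(seconds).
- env.inverse_kinematics(position, orientation): joint angles nearest the present ones, or None.
- env.read_state(): the state.
- env.grab_frame(name): name is "scene" or "top" or "wrist"; returns a dict with "image" (400x640x3 uint8, blue, green, red), "fx", "fy", "cx", "cy" (pixels), "position" and "orientation" of the camera in the world. Camera axes: x right, y up, looking along -z (the intrinsics and any distortion apply to the point x, -y, -z); pixel columns grow to the right and rows downward; lengths in m; the calibration is good to about 2 mm. A picture is of the moment at which its call begins. There is no depth.
A pose or a line that the arm cannot do raises env.Unreachable and nothing moves.
- env.close_job(): hands the job in; it is judged then, once.
Trained networks look in a picture, given as the dict that the camera call returned (one of the last four; its "shot" number tells which), for a name from the list of things; names that differ only in an ending like _2 or _b are one class to them, and where a whole thing is asked for, a point or a joint stands for the part that bears it (a point fixed in the world has none). Each returns a list of dicts, best first, with "score" (0 to 1); they miss things now and then, are a little off and sometimes report something else, mostly with a low value. They report only what shows in the picture. A call takes as long as a camera call.
- env.search_frame(picture, thing): "xyz" ([x, y, z] in m, in world coordinates, good to about 4 mm: the middle of the surface that is visible of it).
- env.trace(picture, thing): "mask" (400x640 bool, what is visible of it).
The state is a dict: "clock": time; "joint_positions": joint angles; "qvel": joint speeds; "joint_torque": joint torques, N m; "position": TCP position; "tool_rot": TCP orientation; "force": force on the tool from outside, world axes, zero at the start; "wrist_torque": the same for the moment, N m; "opening": opening from 0.0 (shut) to 1.0 (fully open); "finger_force": force on a finger pad.
Only numpy, scipy, OpenCV 4.12 (cv2) and the standard library are available. Lean on these libraries where they do the work, as an engineer would, in place of code of your own. Each camera call takes 0.05 s, during which the arm holds its last target. There are 200 camera calls.

## Task

Set up the optical bench: take the mirror left by the last class off the long rail and park it astride the short parking rail, then seat everything else squarely astride the long rail: the lamp at the end next to the power supply and shining towards the screen, the screen at the other end, the large condenser lens next to the lamp, and all the small lenses there are between condenser and screen, none touching another. Only when all of them stand in place, switch the power supply fully on; leave the manual, the beaker and the measuring cylinder alone.

Things in the scene. Friction and masses are not known exactly. Their poses are not given: they have to be found in the camera images.
- rail_mid (a point): Optical bench rail: a straight aluminium bar 600 mm long with a roof-shaped (45 degree ridge) profile, 40 mm wide, on two low cross feet, fixed to the bench top. The point is on the crest half-way along, 50 mm above the bench top. Axes: y along the rail, x across, z up.
- rail_end_a (a point): The crest of the rail at its +y end (300 mm from rail_mid).
- rail_end_b (a point): The crest of the rail at its -y end (300 mm from rail_mid).
- parking_mid (a point): Parking rail: a 110 mm length of the same bar on a wooden board 84 x 120 x 12 mm, fixed. The point is on the crest half-way along, 50 mm above the bench top. Axes: y along the bar, x across, z up.
- lamp_centre (a point): The lamp: grey box housing 44 mm across (own x), own y from -44 to +36 mm, 60 mm high (30 above and below the point), a short black snout to +50 mm at its +y end, where the light comes out. On a saddle (see lamp_foot). Point: its centre, 95 mm above the saddle's feet, 73 mm above the crest when seated. Own axes: z up, y along the rail when seated, x across. About 0.55 kg.
- condenser_centre (a point): The condenser: the one large lens, in a black ring mount 84 mm in diameter and 12 mm thick, standing upright (flat faces along its own +y and -y, top 42 mm above the point); either way round is right. On a saddle (see lamp_foot). Point: its centre, 95 mm above the saddle's feet, 73 mm above the crest when seated. Own axes: z up, y along the rail when seated, x across. About 0.5 kg.
- lens1_centre (a point): A small lens in a black upright ring mount, 64 mm in diameter, 12 mm thick (own y); top 32 mm above the point. All small lenses are alike, either way round is right; one to three are present. On a saddle (see lamp_foot). Point: its centre, 95 mm above the saddle's feet, 73 mm above the crest when seated. Own axes: z up, y along the rail when seated, x across. About 0.42 kg.
- lens2_centre (a point): A small lens in a black upright ring mount, 64 mm in diameter, 12 mm thick (own y); top 32 mm above the point. All small lenses are alike, either way round is right; one to three are present. On a saddle (see lamp_foot). Point: its centre, 95 mm above the saddle's feet, 73 mm above the crest when seated. Own axes: z up, y along the rail when seated, x across. About 0.42 kg.
- lens3_centre (a point): A small lens in a black upright ring mount, 64 mm in diameter, 12 mm thick (own y); top 32 mm above the point. All small lenses are alike, either way round is right; one to three are present. On a saddle (see lamp_foot). Point: its centre, 95 mm above the saddle's feet, 73 mm above the crest when seated. Own axes: z up, y along the rail when seated, x across. About 0.42 kg.
- screen_centre (a point): The screen: white plate in a bare aluminium frame, 90 mm wide (own x), 90 mm high, 10 mm thick (own y), top edge 45 mm above the point; either way round is right. On a saddle (see lamp_foot). Point: its centre, 95 mm above the saddle's feet, 73 mm above the crest when seated. Own axes: z up, y along the rail when seated, x across. About 0.48 kg.
- mirror_centre (a point): The mirror left by the last class: square plate 60 x 60 mm, 10 mm thick (own y) in a black frame, top edge 30 mm above the point; it starts astride the bench rail; either way round is right. On a saddle (see lamp_foot). Point: its centre, 95 mm above the saddle's feet, 73 mm above the crest when seated. Own axes: z up, y along the rail when seated, x across. About 0.42 kg.
- supply_top (a point): The lamp's power supply: fixed grey box 110 mm (own x) x 100 mm (own y), 64 mm high, beyond one end of the rail (either end). The point is the middle of its top, 64 mm above the bench top. Own -x is its front, towards the robot.
- switch (a joint): Bat-handle switch on the supply's top, 0 = off (leaning to the supply's -x), 1.0 = fully on (leaning to its +x). It swings about the supply's y axis, 0.5 rad either side of upright, with light friction (a few newtons at the tip), and stays where it is left.
- switch_tip (a point): The free end of the 50 mm long steel switch handle.
- manual: A thick paper-bound manual 140 x 110 x 42 mm lying beyond the other end of the rail; bystander. Point on its underside.
- beaker: An empty glass beaker, 70 mm wide, 90 mm high, standing behind the rail; bystander. Point under its centre.
- cylinder: A clear plastic measuring cylinder, 190 mm tall, 24 mm in diameter on a 64 mm foot, behind the rail; bystander. Point under its centre.
- lamp_foot (a point): The lamp's saddle; point midway between its feet, 95 mm below lamp_centre. Every saddle is alike: a heavy dark steel rider 64 mm across the rail, 60 mm along it, 38 mm high, an upside-down V below. It drops over the ridge and centres itself; seated, its feet hang 22 mm below the crest. It also stands steadily on the flat bench top.

How it is judged:
By the outcome, as a careful person would: the job done as asked, in the order asked, and still so for the second after the job is handed in, with the robot touching nothing.
Of lens1, lens2, lens3 only 1 to 3 are there at a start; the rules pass over those that are not, and their reading is None.
At some moment in a run one of lamp, condenser, screen, lens1, lens2, lens3 may be knocked a few centimetres aside while the robot is not near it.
Once in a run the grip may slacken for a moment while it holds something.
It also fails if it takes over 210 s, if anything falls off the work surface, if the arm or the gripper's body presses on something with over 40 N, if the wrist force passes 120 N, or if a joint passes its speed limit or range.

## Working session

There is one attempt and no reset: what is moved stays moved. The work goes in short steps, each a Python script; the robot and the scene stay as the last script left them, time stands still between calls to the robot, and variables do not carry over. Pictures are saved under pics/ and viewed, at most 14 in all, crops included, and the job is handed in when it is done.

```bash
mkdir -p pics; ls; python3 - <<'E'
from workcell import env
import cv2
for n in ["scene","top"]:
    f=env.grab_frame(n); cv2.imwrite(f"pics/{n}0.png",f["image"]); print(n,f["position"],f["orientation"],f["fx"],f["fy"],f["cx"],f["cy"],[k for k in f])
    for t in ["rail_mid","rail_end_a","rail_end_b","parking_mid","lamp_centre","condenser_centre","lens1_centre","screen_centre","mirror_centre","supply_top","switch_tip","manual","beaker","cylinder","lamp_foot"]:
        print(t,[(round(d["score"],2),[round(float(v),3) for v in d["xyz"]]) for d in env.search_frame(f,t)][:5])
print(env.read_state())
E
```

```text
pics
scene [1.40076697 0.14420177 1.09658919] [40.01032744 -0.87094467 99.81931997] 404.7822194878501 404.7822194878501 318.31049096571104 205.22534073049962 ['image', 'fx', 'fy', 'cx', 'cy', 'position', 'orientation', 'shot']
rail_mid [(0.71, [0.627, -0.011, 0.028])]
rail_end_a [(0.91, [0.624, -0.01, 0.028])]
rail_end_b [(0.91, [0.624, -0.01, 0.028])]
parking_mid [(0.58, [0.452, 0.115, 0.01])]
lamp_centre []
condenser_centre [(0.23, [0.503, 0.208, 0.104])]
lens1_centre [(0.59, [0.437, -0.098, 0.034])]
screen_centre [(0.82, [0.487, 0.002, 0.035])]
mirror_centre [(0.81, [0.627, 0.09, 0.065]), (0.22, [0.477, -0.209, 0.047])]
supply_top [(0.55, [0.579, 0.41, 0.063])]
switch_tip [(0.58, [0.533, 0.406, 0.135])]
manual [(0.67, [0.6, -0.405, 0.042])]
beaker [(0.63, [0.725, 0.112, 0.052]), (0.4, [0.535, 0.408, 0.136])]
cylinder [(0.84, [0.745, -0.092, 0.057])]
lamp_foot [(0.8, [0.506, 0.209, 0.101])]
top [ 0.34277837 -0.00870366  1.2060225 ] [ 11.61959176   0.29444731 -93.47388241] 441.57819470465006 441.57819470465006 317.0188114914681 208.58715701472133 ['image', 'fx', 'fy', 'cx', 'cy', 'p
[... 729 characters left out ...]
, 0.127])]
{'clock': 1.6, 'joint_positions': array([ 9.03907573e+01,  2.20410466e+01,  4.52750359e-01,  1.17997220e-03,
       -6.84113451e+01, -1.48159002e+01]), 'qvel': array([-0.03155098,  0.00712624, -0.02699868,  0.05895089,  0.00158772,
        0.15915581]), 'joint_torque': array([ 5.43217066e-04, -3.90467513e+01,  1.87620896e+01,  4.22435716e+00,
        1.55064405e-02, -1.72484721e-05]), 'position': array([0.1556815 , 0.60528081, 0.22256066]), 'tool_rot': array([-1.79999373e+02, -9.68995374e-04, -1.44247087e+01]), 'force': array([-0.03893208,  0.13414794, -0.13128106]), 'wrist_torque': array([ 0.03133813,  0.04013013, -0.00193952]), 'finger_force': 0.0, 'opening': 0.9989775720874978}
```

View pics/scene0.png

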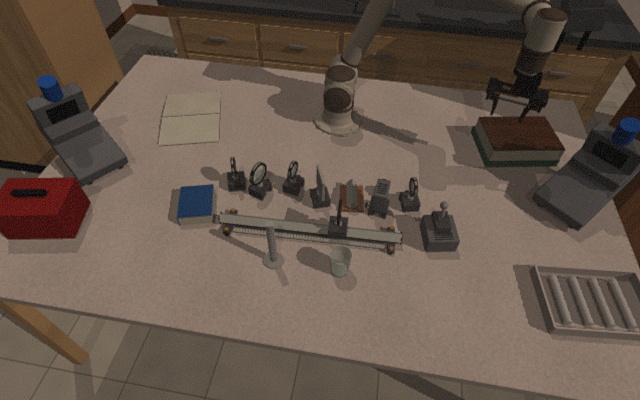

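View pics/top0.png

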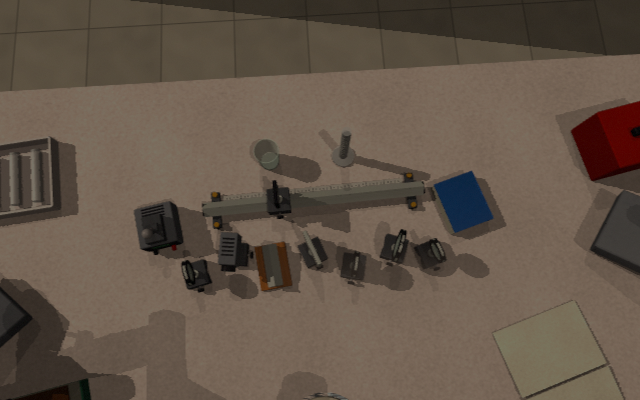

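The top view shows the supply at (158,228), which is the +y end. The lamp is at (233,250) with its snout to the right (−y), the mirror is on the rail at (278,200), the parking rail at (273,267) and the screen at (312,252). Small lenses are near (195,275), (352,265) and (432,253), and the condenser is at about (394,248). Next I'll fit simple models to the network masks.

```bash
cat > h.py <<'E'
from workcell import env
import numpy as np, cv2
from scipy.optimize import minimize
from scipy.spatial.transform import Rotation as R
def proj(f,P):
    c=(np.asarray(P,float)-f["position"])@R.from_euler("xyz",f["orientation"],degrees=True).as_matrix()
    return np.c_[f["cx"]+f["fx"]*c[:,0]/-c[:,2], f["cy"]+f["fy"]*c[:,1]/c[:,2]]
def ray(f,uv,z):
    d=np.array([(uv[0]-f["cx"])/f["fx"],-(uv[1]-f["cy"])/f["fy"],-1.])
    d=R.from_euler("xyz",f["orientation"],degrees=True).as_matrix()@d
    p=np.array(f["position"]); return p+d*(z-p[2])/d[2]
def box(x0,x1,y0,y1,z0,z1): return np.array([[x,y,z] for x in(x0,x1) for y in(y0,y1) for z in(z0,z1)])/1000
def ring(r):
    a=np.linspace(0,2*np.pi,24,endpoint=False)
    return np.array([[r*np.cos(t),y,95+r*np.sin(t)] for t in a for y in(-6,6)])/1000
S=[box(-32,32,-30,30,0,38),box(-6,6,-6,6,38,66)]
M={"lamp":S+[box(-22,22,-44,36,65,125),box(-12,12,36,50,83,107)],"condenser":S+[ring(42)],"lens":S+[ring(32)],
   "screen":S+[box(-45,45,-5,5,50,140)],"mirror":S+[box(-30,30,-5,5,65,125)],
   "rail":[np.array([[x,y,z] for y in(-300,300) for x,z in((-20,30),(20,30),(0,50),(-20,16),(20,16))])/1000],
   "park":[box(-42,42,-60,60,0,12),np.array([[x,y,z] for y in(-55,55) for x,z in((-20,30),(20,30),(0,50),(-20,12),(20,12))])/1000]}
def render(f,parts,q,z0):
    m=np.zeros((400,640),np.uint8); r=R.from_euler("z",q[2]).as_matrix()
    for p in parts:
        uv=np.clip(proj(f,p@r.T+[q[0],q[1],z0]),-2000,3000)
        cv2.fillConvexPoly(m,cv2.convexHull(np.round(uv*16).astype(np.int32)),1,shift=4)
    return m
def fit(views,kind,q0,z0=0.):
    """views: list of (frame, mask). q=(x,y,yaw rad). returns q, iou"""
    def cost(q):
        c=0
        for f,m in views:
            r=render(f,M[kind],q,z0)>0; c+=1-(r&m).sum()/max(1,(r|m).sum())
        return c/len(views)
    best=None
    for dy in (-.5,0,.5):
        q=np.array(q0,float)+[0,0,dy]
        s=np.array([q]+[q+d for d in np.diag([.02,.02,.35])])
        o=minimize(cost,q,method="Nelder-Mead",options=dict(initial_simplex=s,maxiter=120,xatol=2e-4,fatol=1e-4))
        if best is None or o.fun<best.fun: best=o
    return best.x,1-best.fun
def masks(f,name,near=None,rad=60):
    out=[d for d in env.trace(f,name) if d["mask"].any()]
    res=[]
    for d in out:
        v,u=np.nonzero(d["mask"]); res.append((d["score"],(u.mean(),v.mean()),d["mask"]))
    if near is not None: res=[r for r in res if np.hypot(r[1][0]-near[0],r[1][1]-near[1])<rad]
    return res
E
python3 - <<'E'
from h import *
T=env.grab_frame("top"); Sc=env.grab_frame("scene")
import pickle; out={}
for n in ["lens1_centre","lens2_centre","condenser_centre","screen_centre","lamp_centre","mirror_centre","parking_mid","rail_mid","supply_top","switch_tip"]:
    for f,k in((T,"top"),(Sc,"scene")):
        r=masks(f,n); out[n,k]=r; print(n,k,[(round(a,2),np.round(c).tolist(),int(m.sum())) for a,c,m in r])
pickle.dump((T,Sc,out),open("m0.pkl","wb"))
seed={"lens_a":(195,275),"lamp":(233,250),"park":(273,267),"screen":(312,252),"lens_b":(352,265),"condenser":(394,248),"lens_c":(432,253),"enda":(205,208),"endb":(425,190)}
for k,uv in seed.items(): print(k,np.round(ray(T,uv,.05 if 'end' in k else .03),3))
E
```

```text
lens1_centre top [(0.7, [353.0, 266.0], 612), (0.39, [312.0, 251.0], 620)]
lens1_centre scene [(0.91, [293.0, 180.0], 431), (0.63, [444.0, 207.0], 103), (0.55, [380.0, 199.0], 594), (0.17, [259.0, 182.0], 606)]
lens2_centre top [(0.85, [431.0, 253.0], 620), (0.38, [318.0, 197.0], 4075)]
lens2_centre scene [(0.79, [236.0, 178.0], 405), (0.51, [410.0, 197.0], 502)]
condenser_centre top [(0.6, [395.0, 248.0], 658), (0.33, [148.0, 233.0], 101)]
condenser_centre scene [(0.6, [259.0, 182.0], 632)]
screen_centre top [(0.63, [313.0, 251.0], 685), (0.58, [233.0, 252.0], 1035)]
screen_centre scene [(0.72, [320.0, 192.0], 499)]
lamp_centre top [(0.91, [233.0, 252.0], 1026)]
lamp_centre scene [(0.96, [380.0, 198.0], 566)]
mirror_centre top [(0.93, [278.0, 200.0], 652), (0.72, [462.0, 202.0], 2389)]
mirror_centre scene [(0.58, [443.0, 208.0], 73), (0.57, [338.0, 225.0], 494), (0.42, [439.0, 231.0], 1425)]
parking_mid top [(0.83, [273.0, 266.0], 1397)]
parking_mid scene [(0.81, [352.0, 197.0], 683)]
rail_mid top [(0.92, [317.0, 197.0], 4131), (0.18, [462.0, 202.0], 2404)]
rail_mid scene [(0.97, [309.0, 231.0], 2901)]
supply_top top [(0.83, [159.0, 227.0], 1945)]
supply_top scene [(0.92, [439.0, 231.0], 1394)]
switch_tip top []
switch_tip scene [(0.5, [443.0, 207.0], 71)]
lens_a [0.426 0.315 0.03 ]
lamp [0.486 0.213 0.03 ]
park [0.434 0.109 0.03 ]
screen [0.467 0.003 0.03 ]
lens_b [ 0.427 -0.101  0.03 ]
condenser [ 0.465 -0.216  0.03 ]
lens_c [ 0.445 -0.315  0.03 ]
enda [0.601 0.282 0.05 ]
endb [ 0.613 -0.31   0.05 ]
```

```bash
python3 - <<'E'
from h import *
import pickle
T,Sc,o=pickle.load(open("m0.pkl","rb"))
def pick(uv,k):
    c=[(np.hypot(cc[0]-uv[0],cc[1]-uv[1]),-a,m) for (n,kk),l in o.items() if kk==k for a,cc,m in l]
    c=[x for x in c if x[0]<8]; return min(c,key=lambda x:x[1])[2] if c else None
L={"lens_a":((195,275),(410,197),(.426,.315)),"lamp":((233,252),(380,198),(.486,.213)),"park":((273,266),(352,197),(.434,.109)),"screen":((312,252),(320,192),(.467,.003)),
"lens_b":((353,266),(293,180),(.427,-.101)),"condenser":((395,248),(259,182),(.465,-.216)),"lens_c":((431,253),(236,178),(.445,-.315)),
"mirror":((278,200),(338,225),(.6,.08)),"rail":((317,197),(309,231),(.607,-.014))}
for k,(a,b,p) in L.items():
    v=[(f,m) for f,m in((T,pick(a,"top")),(Sc,pick(b,"scene"))) if m is not None]
    kind=k.split("_")[0]; z0=.028 if kind=="mirror" else 0
    y0s=[np.pi] if kind=="lamp" else [0,1.2] if kind in("lens","condenser","screen") else [0]
    r=max((fit(v,kind,[*p,y],z0) for y in y0s),key=lambda t:t[1])
    print(k,len(v),np.round(r[0][:2],4),round(np.degrees(r[0][2]),1),round(r[1],3))
    if kind=="lamp": 
        r=fit(v,kind,[*p,0]); print("lamp other way",np.round(r[0],3),r[1])
# switch on scene
for d in ("supply_top",):
    for f,k in((T,"top"),(Sc,"scene")): 
        m=o[d,k][0][2]; print(d,k,cv2.boundingRect(m.astype(np.uint8)))
E
python3 - <<'E'
import cv2
a=cv2.imread("pics/top0.png")[180:300,120:480]; cv2.imwrite("pics/topc.png",cv2.resize(a,None,fx=2.2,fy=2.2,interpolation=2))
E
```

```text
lens_a 1 [0.4279 0.3173] 10.0 0.906
lamp 2 [0.4727 0.2102] 265.5 0.817
lamp other way [0.475 0.21  1.467] 0.8579093281148076
park 2 [0.4405 0.1119] -83.0 0.917
screen 2 [0.4678 0.0022] 20.7 0.888
lens_b 2 [ 0.4229 -0.1036] -10.4 0.842
condenser 2 [ 0.4646 -0.2156] -18.9 0.874
lens_c 2 [ 0.4458 -0.3099] 20.9 0.848
mirror 2 [0.6091 0.0861] 1.4 0.874
rail 2 [ 0.6194 -0.0071] 1.6 0.669
supply_top top (134, 202, 49, 53)
supply_top scene (420, 202, 40, 50)
```

View pics/topc.png

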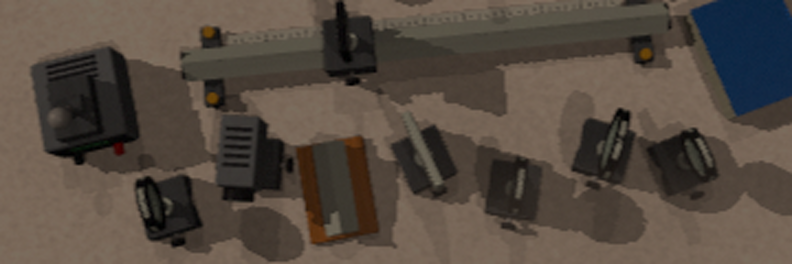

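The parking bar runs across the bench (yaw about −83°). The lamp's snout points at the robot (yaw about 84°), so the lamp needs turning by about +97°. There are three small lenses. Next I'll hover over the mirror with the wrist camera.

```bash
cat >> h.py <<'E'
M["supply"]=[box(-55,55,-50,50,0,64)]
def wrap(a): return (a+180)%360-180
def hover(p,yaw,z=.36,dx=0.):
    """joint move, tool down; of the two equivalent yaws takes the one with less joint-6 turn"""
    best=None
    for y in(yaw,yaw+180):
        j=env.inverse_kinematics([p[0]+dx,p[1],z],[180,0,wrap(y)])
        if j is not None:
            c=np.abs(np.array(j)-env.read_state()["joint_positions"]).max()
            if best is None or c<best[0]: best=(c,j,wrap(y))
    env.set_joints(best[1]); return best[2]
E
python3 - <<'E'
from h import *
s=env.read_state()["clock"]
print(hover([.609,.086],1.4,.36),env.read_state()["clock"]-s,env.read_state()["joint_positions"])
f=env.grab_frame("wrist"); cv2.imwrite("pics/w1.png",f["image"]); print(f["position"],f["orientation"],f["fx"])
for n,k,q,z in(("mirror_centre","mirror",[.609,.086,.02],.028),("rail_mid","rail",[.612,-.01,.02],0),("parking_mid","park",[.4405,.112,np.radians(-83)],0),("lamp_centre","lamp",[.475,.21,1.467],0),("screen_centre","screen",[.468,.002,.36],0),("supply_top","supply",[.56,.4,.1],0)):
    r=masks(f,n); print(n,[(round(a,2),np.round(c).tolist(),int(m.sum())) for a,c,m in r], proj(f,[[q[0],q[1],.05]]).round())
    if r: 
        v=fit([(f,r[0][2])],k,q,z); print(np.round(v[0],4),np.degrees(v[0][2]),v[1])
E
```

```text
1.4000000000000057 2.4917 [ 2.31669790e+01  1.78803675e+01  1.35288759e+01 -1.06397391e-02
 -8.56729525e+01  6.82980922e+01]
[0.68411216 0.08862122 0.52060107] [-1.60542214e+01 -5.38040337e-02 -8.85548600e+01] 296.4787811666506
mirror_centre [(0.92, [321.0, 165.0], 1675), (0.53, [386.0, 156.0], 12168)] [[320. 163.]]
[0.6066 0.0835 0.0323] 1.8499928263722791 0.8980139559849705
rail_mid [(0.61, [386.0, 155.0], 12004)] [[380. 162.]]
[ 0.6141 -0.0103  0.0403] 2.3101831874335 0.6377952755905512
parking_mid [(0.94, [305.0, 241.0], 2038)] [[303. 258.]]
[ 0.4369  0.1103 -1.4284] -81.84325751815435 0.6922554347826086
lamp_centre [(0.72, [252.0, 232.0], 1393)] [[246. 239.]]
[0.4761 0.2074 1.5034] 86.13758988636255 0.44921220248072413
screen_centre [(0.58, [365.0, 240.0], 1396)] [[367. 245.]]
[0.4677 0.0023 0.3965] 22.719669165057578 0.780515117581187
supply_top [(0.87, [123.0, 188.0], 5769)] [[127. 188.]]
[0.5587 0.4143 0.1797] 10.295371436625643 0.8974609375
```

View pics/w1.png

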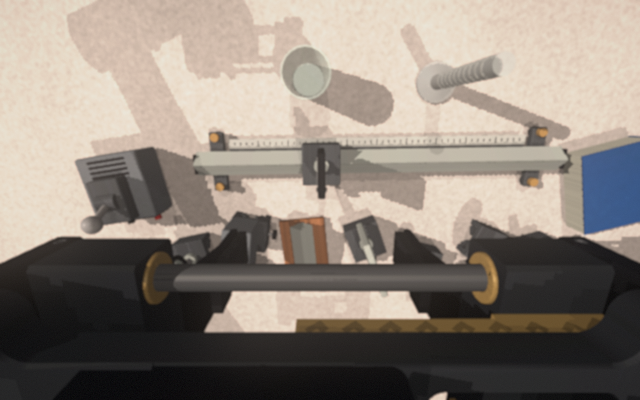

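```bash
cat >> h.py <<'E'
G={"mirror":.012,"lens":.020,"condenser":.030,"screen":.030,"lamp":.005}
def tcpz(kind,feet): return feet+.095+G[kind]-.019
def travel(p,yaw,rate=.3):
    try: env.move_straight(p,[180,0,wrap(yaw)],rate=rate)
    except env.Unreachable as e: print("goto instead",e); env.goto(p,[180,0,wrap(yaw)])
def pick(kind,q,feet,up):
    """q = x,y,yaw deg of the object; returns tool yaw - object yaw"""
    env.gripper_to(1.0 if kind=="lamp" else .6)
    rel=90 if kind=="lamp" else 0
    y=hover(q,q[2]+rel,tcpz(kind,up))
    z=tcpz(kind,feet)
    env.move_straight([q[0],q[1],z+.02],rate=.25)
    if env.move_straight([q[0],q[1],z],rate=.1,force_limit=10): print("CONTACT on approach",env.read_state()["position"])
    env.gripper_to(0,grasp_force=50)
    s=env.read_state(); print("gripped",round(s["opening"]*87,1),"mm",round(s["finger_force"],1))
    env.move_straight([q[0],q[1],tcpz(kind,up)],rate=.2)
    s=env.read_state(); print("lifted",round(s["opening"]*87,1),round(s["finger_force"],1),"Fz",round(s["force"][2],1))
    return wrap(y-q[2])
def place(kind,q,rel,feet,up,flip=True):
    """lower object with yaw q[2] until the feet are at 'feet' or contact; release"""
    s=env.read_state(); best=None
    for k in((0,180) if flip else (0,)):
        y=wrap(q[2]+rel+k); j=env.inverse_kinematics([q[0],q[1],tcpz(kind,up)],[180,0,y])
        if j is not None:
            c=np.abs(np.array(j)-s["joint_positions"]).max()
            if best is None or c<best[0]: best=(c,y)
    travel([q[0],q[1],tcpz(kind,up)],best[1])
    s=env.read_state(); print("over place",round(s["opening"]*87,1),round(s["finger_force"],1),"Fz",round(s["force"][2],1))
    z=tcpz(kind,feet)
    env.move_straight([q[0],q[1],z+.03],rate=.2)
    hit=env.move_straight([q[0],q[1],z-.004],rate=.05,force_limit=6)
    s=env.read_state(); print("down hit",hit,"dz",round((s["position"][2]-z)*1000,1),"t",round(s["clock"],1))
    env.gripper_to(.6 if kind!="lamp" else 1.0)
    env.move_straight([s["position"][0],s["position"][1],tcpz(kind,up)],rate=.25)
E
python3 - <<'E'
from h import *
f=env.grab_frame("wrist")
for uv in((196,162),(568,159)): print(ray(f,uv,.05).round(4))
q=[.608,.085,1.6]
rel=pick("mirror",q,.028,.16)
place("mirror",[.4400,.1115,-82.5],rel,.028,.16)
f=env.grab_frame("top"); cv2.imwrite("pics/t2.png",f["image"])
for k,n,p,z in(("mirror","mirror_centre",[.44,.111,-1.44],.028),):
    r=masks(f,n); print([(a,c) for a,c,m in r]); 
    if r: print(fit([(f,r[0][2])],k,p,z))
E
```

```text
[0.6056 0.2836 0.05  ]
[ 0.6249 -0.3087  0.05  ]
gripped 9.9 mm 49.9
lifted 9.9 50.0 Fz -4.4
over place 9.4 50.0 Fz -3.6
down hit True dz -0.2 t 12.6
[(0.56, (np.float64(461.60316139767053), np.float64(202.09109816971713))), (0.51, (np.float64(312.61160714285717), np.float64(251.6577380952381))), (0.49, (np.float64(280.89473684210526), np.float64(261.622009569378)))]
(array([ 0.44 ,  0.111, -1.94 ]), np.float64(0.0))
```

```bash
python3 - <<'E'
from h import *
env.move_straight([.47,.0,.42],[180,0,0],rate=.3)
f=env.grab_frame("wrist"); cv2.imwrite("pics/w3.png",f["image"])
import pickle; pickle.dump(f,open("w3.pkl","wb")); print(env.read_state()["clock"])
for n,k,q,z in(("mirror_centre","mirror",[.44,.1115,-1.44],.028),("screen_centre","screen",[.468,.002,.36],0),("supply_top","supply",[.56,.41,.17],0)):
    r=masks(f,n)[:3]; print(n,[(round(a,2),np.round(c).tolist(),int(m.sum())) for a,c,m in r], proj(f,[[q[0],q[1],.05]]).round())
E
```

```text
16.25
mirror_centre [(0.58, [257.0, 176.0], 1528), (0.16, [82.0, 105.0], 5995)] [[258. 174.]]
screen_centre [(0.79, [319.0, 160.0], 1385), (0.52, [375.0, 183.0], 1382)] [[319. 159.]]
supply_top [(0.88, [82.0, 104.0], 5845)] [[ 79. 105.]]
```

View pics/w3.png

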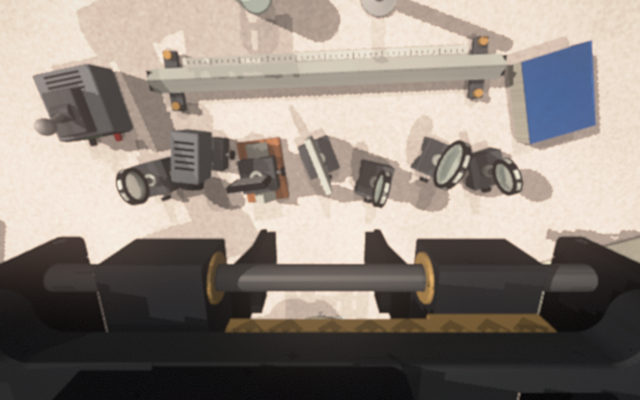

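```bash
python3 - <<'E'
import cv2
a=cv2.imread("pics/t2.png")[180:300,120:480]; cv2.imwrite("pics/t2c.png",cv2.resize(a,None,fx=2.2,fy=2.2,interpolation=2))
E
```

```text
(no output)
```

View pics/t2c.png

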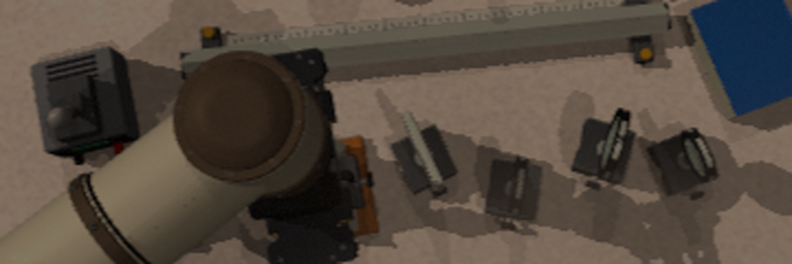

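The mirror is parked astride the short rail at (257,178), and every object shows clearly in this view. I'll fit them all from here and zoom in on the rail ends.

```bash
python3 - <<'E'
from h import *
import pickle
f=env.grab_frame("wrist"); pickle.dump(f,open("w3.pkl","wb"))
I=f["image"]; a=I[45:115,135:210]; b=I[40:110,450:525]
cv2.imwrite("pics/ends.png",cv2.resize(np.hstack([a,b]),None,fx=5,fy=5,interpolation=cv2.INTER_CUBIC))
al={}
for n in ["lens1_centre","condenser_centre","screen_centre","lamp_centre","mirror_centre","rail_mid"]:
    for a,c,m in masks(f,n): al.setdefault(n,[]).append((a,c,m))
    print(n,[(round(a,2),np.round(c).tolist()) for a,c,m in al.get(n,[])])
pickle.dump(al,open("al.pkl","wb"))
allm=[x for l in al.values() for x in l]
for k,p,y,z in(("lens_a",(.428,.317),10,0),("lamp",(.475,.21),84,0),("screen",(.468,.002),20.7,0),("lens_b",(.423,-.1036),-10,0),("condenser",(.4646,-.2156),-19,0),("lens_c",(.446,-.31),21,0),("mirror",(.44,.1115),-82.5,.028)):
    kind=k.split("_")[0]; c0=proj(f,[[*p,.06+z]])[0]
    c=[x for x in allm if np.hypot(x[1][0]-c0[0],x[1][1]-c0[1])<18]
    if not c: print(k,"no mask",c0); continue
    m=max(c,key=lambda x:x[0])[2]
    q,i=fit([(f,m)],kind,[*p,np.radians(y)],z); print(k,np.round(q[:2],4),np.degrees(q[2]).round(1),round(i,3))
E
```

```text
lens1_centre [(0.85, [375.0, 183.0])]
condenser_centre [(0.82, [443.0, 163.0])]
screen_centre [(0.91, [319.0, 160.0])]
lamp_centre [(0.96, [198.0, 157.0]), (0.64, [378.0, 7.0]), (0.24, [327.0, 70.0])]
mirror_centre []
rail_mid [(0.61, [327.0, 70.0])]
lens_a no mask [143.28922123 181.6983742 ]
lamp [0.4737 0.2072] 84.1 0.942
screen [0.4668 0.0011] 22.2 0.911
lens_b [ 0.4222 -0.1026] -14.3 0.887
condenser [ 0.4618 -0.2154] -21.8 0.877
lens_c no mask [493.81266827 171.77015091]
mirror no mask [254.0034412  178.39519019]
```

View pics/ends.png

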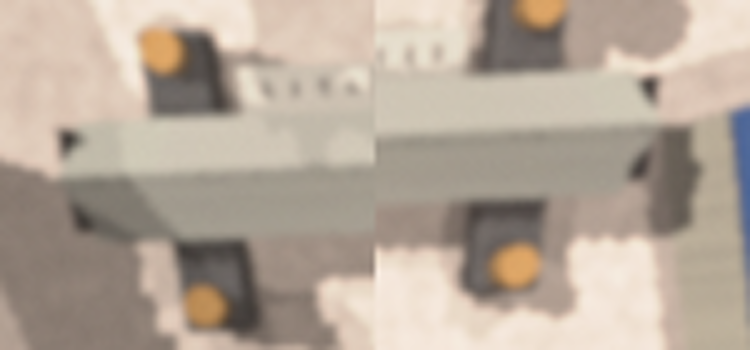

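```bash
python3 - <<'E'
from h import *
import pickle
f=pickle.load(open("w3.pkl","rb"))
for uv in((147.6,81.4),(506,65)): print(ray(f,uv,.05).round(4))
T,Sc,o=pickle.load(open("m0.pkl","rb"))
for uv in((202.7,208.2),(423.6,189.1)): print(ray(T,uv,.05).round(4))
E
```

```text
[0.5972 0.2877 0.05  ]
[ 0.6226 -0.3071  0.05  ]
[0.6003 0.2882 0.05  ]
[ 0.6162 -0.307   0.05  ]
```

```bash
sed -i 's/env.gripper_to(1.0 if kind=="lamp" else .6)/env.gripper_to(.8 if kind=="lamp" else .6)/; s/env.gripper_to(.6 if kind!="lamp" else 1.0)/env.gripper_to(.6 if kind!="lamp" else .8)/' h.py
cat >> h.py <<'E'
def rail(s,yaw=0): return [.610-.0349*s,-.010+.9994*s,2.0+yaw]
def look(kind,q,z0=0,dx=0,name=None,save=None,rad=45):
    """view from above object, fit its pose (deg)"""
    travel([min(q[0]+dx,.6),q[1],.40],0,rate=.4)
    f=env.grab_frame("wrist"); c0=proj(f,[[q[0],q[1],.06+z0]])[0]
    if save: cv2.imwrite(save,f["image"])
    best=None
    for n in ([name] if name else ["lens1_centre","lens2_centre"] if kind=="lens" else [kind+"_centre"]):
        for a,c,m in masks(f,n,c0,rad):
            r=fit([(f,m)],kind,[q[0],q[1],np.radians(q[2])],z0)
            if best is None or r[1]>best[1]: best=r
    if best is None: print(kind,"NOT SEEN near",q); return None
    r=[best[0][0],best[0][1],np.degrees(best[0][2])]; print("look",kind,np.round(r,4),"was",np.round(q,3),"iou",round(best[1],3)); return r
E
python3 - <<'E'
from h import *
rel=pick("lamp",[.4737,.2072,84.1],0,.15)
place("lamp",rail(.245,180),rel,.028,.17,flip=False)
look("lamp",rail(.245,180),.028,-.1)
look("screen",[.467,.001,22])
print(env.read_state()["clock"])
E
```

```text
CONTACT on approach [0.47605045 0.20856167 0.08370216]
gripped 43.7 mm 49.9
lifted 43.6 49.9 Fz -6.3
over place 43.5 49.9 Fz -5.1
down hit True dz 2.7 t 24.0
look lamp [  0.6016   0.2323 181.3626] was [  0.601   0.235 182.   ] iou 0.918
screen NOT SEEN near [0.467, 0.001, 22]
28.2
```

```bash
python3 - <<'E'
from h import *
q=look("screen",[.467,.001,22],save="pics/w4.png") or look("screen",[.467,.001,22])
if q and np.hypot(q[0]-.467,q[1]-.001)<.01:
    rel=pick("screen",q,0,.15)
    place("screen",rail(-.25),rel,.028,.19)
    look("screen",rail(-.25),.028,-.1)
    q=look("condenser",[.463,-.2154,-20.5])
print(env.read_state()["clock"])
E
```

```text
look screen [4.66600e-01 1.50000e-03 2.21303e+01] was [4.67e-01 1.00e-03 2.20e+01] iou 0.923
gripped 9.3 mm 50.0
lifted 9.9 50.0 Fz -4.8
over place 9.5 50.0 Fz -4.7
down hit True dz -0.0 t 35.1
look screen [ 0.6213 -0.2613  2.5402] was [ 0.619 -0.26   2.   ] iou 0.921
look condenser [  0.4125  -0.2319 -23.964 ] was [  0.463  -0.215 -20.5  ] iou 0.903
37.9167
```

The condenser appears to have been knocked about 5 cm, so I'll look again from directly above before picking it.

```bash
python3 - <<'E'
from h import *
q=look("condenser",[.4125,-.2319,-24],save="pics/w5.png")
if q and np.hypot(q[0]-.4125,q[1]+.2319)<.01:
    rel=pick("condenser",q,0,.17)
    place("condenser",rail(.15),rel,.028,.19)
    look("condenser",rail(.15),.028,-.1)
    q=look("lens",[.4279,.3173,10],save="pics/w6.png")
print(env.read_state()["clock"])
E
```

```text
look condenser [  0.4131  -0.2312 -19.4295] was [  0.412  -0.232 -24.   ] iou 0.945
gripped 11.7 mm 49.9
lifted 11.7 49.9 Fz -4.4
over place 11.7 49.9 Fz -3.8
down hit True dz 0.0 t 44.9
look condenser [0.6045 0.1393 1.788 ] was [0.605 0.14  2.   ] iou 0.947
lens NOT SEEN near [0.4279, 0.3173, 10]
48.0333
```

View pics/w6.png

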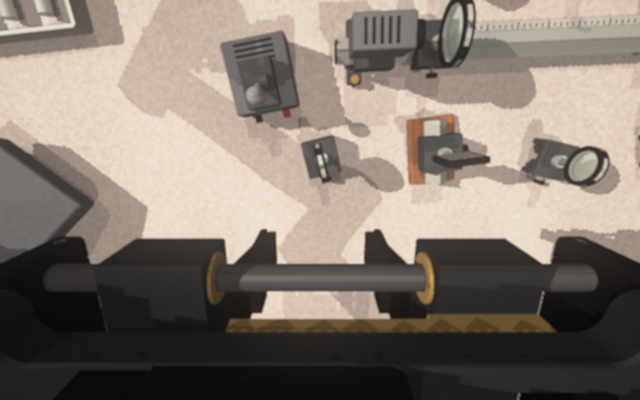

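Lens a stands where I expected it, at (321,159), and the lamp and condenser are seated. I'll retry the network on it.

```bash
python3 - <<'E'
from h import *
q0=[.4279,.3173,10]; q=None
for dx in(0,0,-.03):
    q=look("lens",q0,dx=dx)
    if q: break
if q and np.hypot(q[0]-q0[0],q[1]-q0[1])<.012:
    rel=pick("lens",q,0,.17)
    place("lens",rail(.055),rel,.028,.19)
    look("lens",rail(.055),.028,-.1)
    q=look("lens",[.4225,-.103,-13])
print(env.read_state()["clock"])
E
```

```text
lens NOT SEEN near [0.4279, 0.3173, 10]
lens NOT SEEN near [0.4279, 0.3173, 10]
lens NOT SEEN near [0.4279, 0.3173, 10]
49.2333
```

```bash
cat >> h.py <<'E'
def gc_fit(kind,q,z0=0,pad=17):
    f=env.grab_frame("wrist"); r=render(f,M[kind],[q[0],q[1],np.radians(q[2])],z0)
    k=lambda n:np.ones((n,n),np.uint8)
    m=np.full(r.shape,cv2.GC_BGD,np.uint8); m[cv2.dilate(r,k(pad))>0]=cv2.GC_PR_BGD; m[r>0]=cv2.GC_PR_FGD; m[cv2.erode(r,k(9))>0]=cv2.GC_FGD
    cv2.grabCut(f["image"],m,None,np.zeros((1,65)),np.zeros((1,65)),6,cv2.GC_INIT_WITH_MASK)
    b=(m==1)|(m==3); x,i=fit([(f,b)],kind,[q[0],q[1],np.radians(q[2])],z0)
    ov=f["image"].copy(); c,_=cv2.findContours(render(f,M[kind],x,z0),0,2); cv2.drawContours(ov,c,-1,(0,0,255),1)
    return [x[0],x[1],np.degrees(x[2])],i,ov
E
python3 - <<'E'
from h import *
q,i,ov=gc_fit("lens",[.4279,.3173,10]); print(q,i)
cv2.imwrite("pics/ov.png",cv2.resize(ov[90:240,240:400],None,fx=4,fy=4))
E
```

```text
[np.float64(0.4270491310713833), np.float64(0.31337218893396823), np.float64(13.476361913058293)] 0.9279720279720279
```

View pics/ov.png

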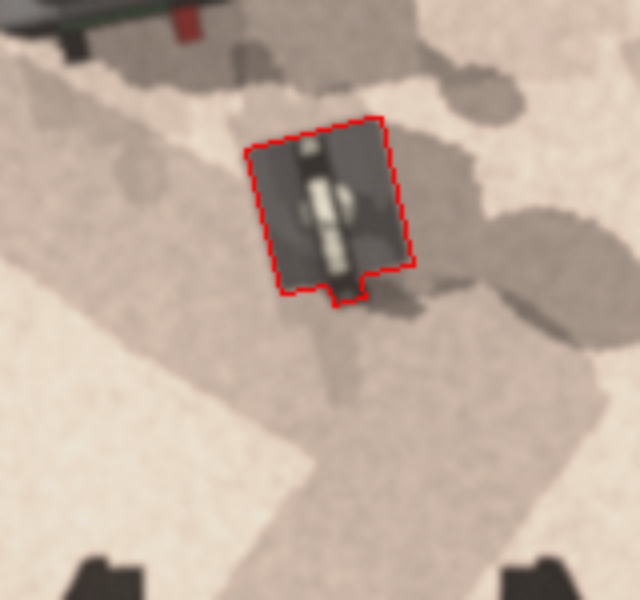

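The outline matches the lens, so I'll pick it at yaw 13°.

```bash
python3 - <<'E'
from h import *
rel=pick("lens",[.427,.3135,13.2],0,.17)
place("lens",rail(.055),rel,.028,.19)
look("lens",rail(.055),.028,-.1)
q0=[.4225,-.103,-13]
q=look("lens",q0) or look("lens",q0,dx=-.02)
print(env.read_state()["clock"])
if q and np.hypot(q[0]-q0[0],q[1]-q0[1])<.012:
    rel=pick("lens",q,0,.17)
    place("lens",rail(-.045),rel,.028,.19)
    look("lens",rail(-.045),.028,-.1)
    q0=[.446,-.31,21]
    q=look("lens",q0,save="pics/w7.png") or look("lens",q0,dx=-.02)
print(env.read_state()["clock"])
E
```

```text
gripped 11.6 mm 50.0
lifted 12.0 50.0 Fz -5.2
over place 11.3 50.0 Fz -3.9
down hit True dz -0.2 t 55.6
lens NOT SEEN near [0.6080805, 0.04496699999999999, 2.0]
look lens [  0.4234  -0.1041 -16.9273] was [  0.422  -0.103 -13.   ] iou 0.889
58.7583
gripped 11.9 mm 50.0
lifted 11.6 50.0 Fz -3.9
over place 11.8 50.0 Fz -3.9
down hit True dz -0.1 t 64.7
look lens [ 0.6127 -0.0556  0.8542] was [ 0.612 -0.055  2.   ] iou 0.926
look lens [ 0.4443 -0.3123 19.7661] was [ 0.446 -0.31  21.   ] iou 0.937
68.0417
```

Next is the last lens. After that I'll check the whole rail and measure the switch.

```bash
python3 - <<'E'
from h import *
q=[.4445,-.3120,20.2]
rel=pick("lens",q,0,.17)
place("lens",rail(-.145),rel,.028,.19)
travel([.47,0,.45],0,rate=.4)
f=env.grab_frame("wrist"); cv2.imwrite("pics/w8.png",f["image"])
for n,s in(("lens",-.145),("lens",-.045),("lens",.055),("condenser",.15),("screen",-.25)):
    p=rail(s); g,i,_=gc_fit(n,p,.028); print(n,np.round(g,3),np.round(p,3),round(i,3))
fs=env.grab_frame("scene")
for g in (f,fs):
    for n in("supply_top","switch_tip"):
        for a,c,m in masks(g,n)[:2]: print(n,round(a,2),np.round(c),cv2.boundingRect(m.astype(np.uint8)))
    print([(round(d["score"],2),d["xyz"].round(3) if hasattr(d["xyz"],"round") else d["xyz"]) for d in env.search_frame(g,"switch_tip")])
cv2.imwrite("pics/sw.png",np.vstack([cv2.resize(f["image"][20:150,20:180],(640,520))[:290],cv2.resize(fs["image"][190:260,400:540],(640,290+30))]))
print(env.read_state()["clock"])
E
```

```text
gripped 11.5 mm 49.8
lifted 11.8 49.8 Fz -3.9
over place 11.3 49.8 Fz -3.8
down hit True dz 0.1 t 74.0
lens [ 0.617 -0.153  4.144] [ 0.615 -0.155  2.   ] 0.886
lens [ 0.612 -0.055  0.679] [ 0.612 -0.055  2.   ] 0.909
lens [0.609 0.045 0.795] [0.608 0.045 2.   ] 0.929
condenser [0.604 0.139 3.857] [0.605 0.14  2.   ] 0.889
screen [ 0.62  -0.259  0.695] [ 0.619 -0.26   2.   ] 0.902Traceback (most recent call last):
  File "<stdin>", line 12, in <module>
  File "h.py", line 42, in masks
    out=[d for d in env.trace(f,name) if d["mask"].any()]
                    ~~~~~~~~~^^^^^^^^
ValueError: only the last four pictures can be asked about
```

View pics/w8.png

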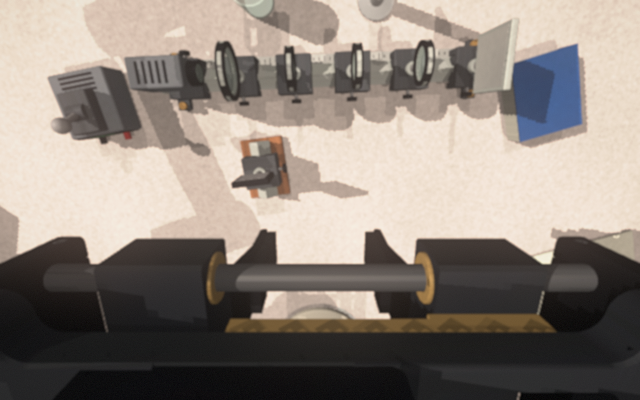

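All six items are seated on the rail in the right order, and the mirror is parked. Now I'll measure the switch.

```bash
python3 - <<'E'
from h import *
travel([.46,.41,.36],0,rate=.4); env.gripper_to(0)
f=env.grab_frame("wrist"); fs=env.grab_frame("scene")
for g in (f,fs):
    for n in("supply_top","switch_tip"):
        for a,c,m in masks(g,n)[:2]:
            print(n,round(a,2),np.round(c),cv2.boundingRect(m.astype(np.uint8)))
            if n=="supply_top" and g is f:
                x,i=fit([(f,m)],"supply",[.56,.41,.17]); print(x,np.degrees(x[2]),i)
    print([(round(d["score"],2),np.round(d["xyz"],3)) for d in env.search_frame(g,"switch_tip")])
cv2.imwrite("pics/sw.png",np.hstack([cv2.resize(f["image"][60:260,220:420],(400,400)),cv2.resize(fs["image"][190:260,400:470],(400,400))]))
cv2.imwrite("pics/f.png",f["image"])
import pickle; pickle.dump((f,fs),open("sw.pkl","wb")); print(env.read_state()["clock"])
E
```

```text
supply_top 0.66 [319.  95.] (279, 49, 79, 96)
[0.55920343 0.41042144 0.20150381] 11.545317662069127 0.9572754333741902
supply_top 0.45 [602.  56.] (550, 21, 90, 75)
[ 0.56  0.41 -0.33] -18.907607239317166 0.0
[(0.76, array([0.53 , 0.403, 0.138])), (0.71, array([0.596, 0.246, 0.155]))]
supply_top 0.64 [439. 231.] (420, 202, 40, 50)
switch_tip 0.22 [196. 205.] (176, 185, 39, 42)
switch_tip 0.18 [295. 219.] (285, 198, 21, 37)
[(0.66, array([0.536, 0.408, 0.135]))]
79.6583
```

View pics/sw.png

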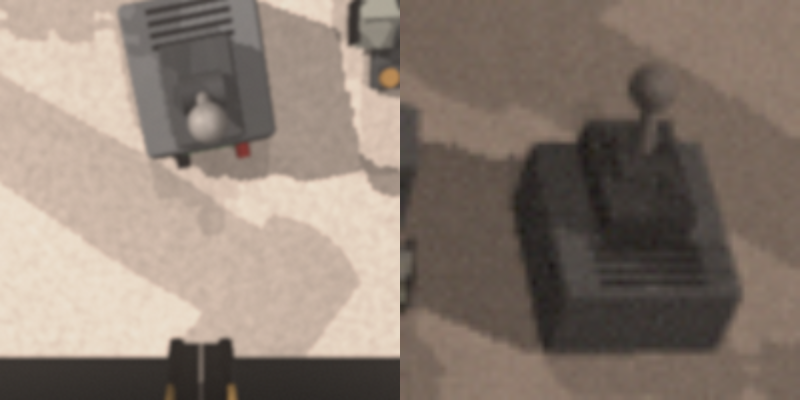

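```bash
python3 - <<'E'
from h import *
import pickle
f,fs=pickle.load(open("sw.pkl","rb"))
A=[];b=[]
for g,uv in((f,(322.5,119)),(fs,(444.1,205.4))):
    p=np.array(g["position"]); d=ray(g,uv,0)-p; d/=np.linalg.norm(d); P=np.eye(3)-np.outer(d,d); A.append(P); b.append(P@p)
t=np.linalg.lstsq(np.vstack(A),np.hstack(b),rcond=None)
T=t[0]; print(T,t[1])
th=np.radians(11); e=np.array([np.cos(th),np.sin(th),0])
print("tip in supply frame",(T[:2]-[.5592,.4104])@np.array([[e[0],-e[1]],[e[1],e[0]]]))
E
```

```text
[0.52922784 0.40706875 0.13251063] [7.35140001e-07]
tip in supply frame [-0.03005712  0.00244891]
```

```bash
python3 - <<'E'
from h import *
th=np.radians(11); e=np.array([np.cos(th),np.sin(th),0]); T=np.array([.5292,.4071,0]); up=np.array([0,0,1])
travel(T-.045*e+.22*up,11); env.move_straight(T-.045*e+.121*up,rate=.2)
env.dwell(.3)
hit=env.move_straight(T+.05*e+.121*up,rate=.04,force_limit=18)
s=env.read_state(); print("hit",hit,"travel past tip mm",(s["position"]-T)@e*1000,s["force"].round(1))
env.move_straight(T-.045*e+.121*up,rate=.2); env.move_straight(T-.045*e+.36*up,rate=.3)
travel([.46,.41,.36],0)
f=env.grab_frame("wrist"); fs=env.grab_frame("scene"); t=env.grab_frame("top")
cv2.imwrite("pics/sw2.png",np.hstack([cv2.resize(f["image"][60:260,220:420],(400,400)),cv2.resize(fs["image"][190:260,400:470],(400,400))]))
print(env.read_state()["clock"])
E
```

```text
hit True travel past tip mm 18.779366153178717 [-1.9 -0.4  0.7]
84.7
```

View pics/sw2.png

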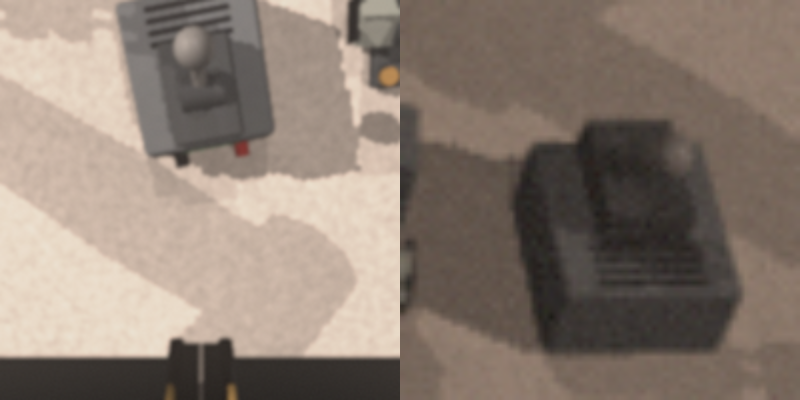

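```bash
python3 - <<'E'
from h import *
f=env.grab_frame("wrist"); th=np.radians(11)
p=ray(f,(315,83.5),.1325); d=p-[.5292,.4071,.1325]; print(p,"along",d[0]*np.cos(th)+d[1]*np.sin(th))
E
```

```text
[0.57098905 0.41508714 0.1325    ] along 0.04254528223759106
```

The switch has moved at least most of the way: 42.5 mm, where full throw is about 48 mm. I'll push again more firmly to make sure it's on its stop.

```bash
python3 - <<'E'
from h import *
th=np.radians(11); e=np.array([np.cos(th),np.sin(th),0]); T=np.array([.5292,.4071,0]); up=np.array([0,0,1])
travel(T-.01*e+.22*up,11); env.move_straight(T-.01*e+.124*up,rate=.2); env.dwell(.3)
for i in range(16):
    x=.012+.0012*i
    hit=env.move_straight(T+x*e+.124*up,rate=.02,force_limit=30)
    env.dwell(.1); s=env.read_state(); F=s["force"]@e; print(round(x*1000,1),round((s["position"]-T)@e*1000,1),round(F,1),hit)
    if hit or F<-22: break
env.move_straight(T-.045*e+.124*up,rate=.2); env.move_straight(T-.045*e+.36*up,rate=.3)
travel([.46,.41,.36],0)
f=env.grab_frame("wrist"); cv2.imwrite("pics/sw3.png",cv2.resize(f["image"][60:260,220:420],(400,400)))
travel([.45,0,.45],0,.4)
f=env.grab_frame("wrist"); cv2.imwrite("pics/w9.png",f["image"]); print(env.read_state()["clock"])
E
```

```text
12.0 11.9 0.5 False
13.2 13.2 0.6 False
14.4 14.4 0.3 False
15.6 15.6 0.6 False
16.8 16.8 0.4 False
18.0 18.0 0.3 False
19.2 18.7 -2.9 False
20.4 19.0 -5.7 False
21.6 19.2 -7.8 False
22.8 19.4 -10.6 False
24.0 19.5 -12.9 False
25.2 19.6 -16.7 False
26.4 19.7 -18.7 False
27.6 19.8 -21.6 False
28.8 19.9 -25.6 False
95.6833
```

View pics/sw3.png

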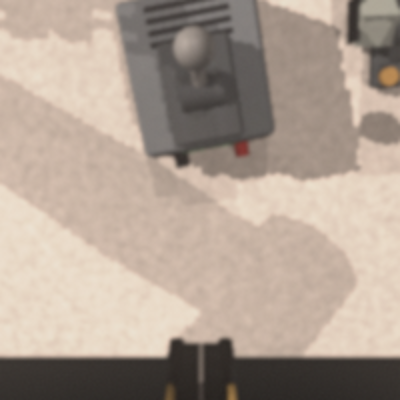

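View pics/w9.png

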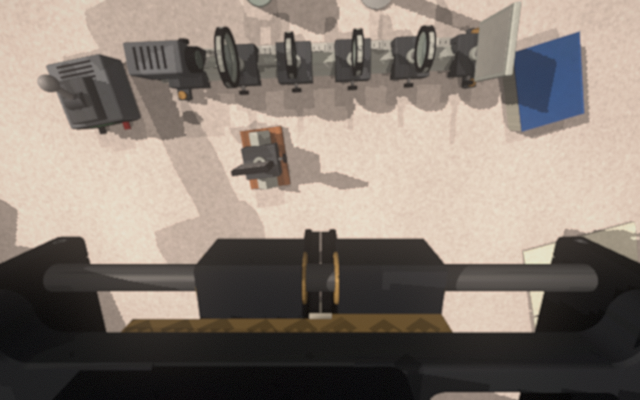

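The switch didn't move under 25 N, so it's on its end stop. The last view shows the rail order intact and the mirror parked.

```bash
python3 -c "
from workcell import env
print(env.close_job())"
```

```text
the job is handed in; nothing more can be done
None
```

I handed the job in at about 96 s: the mirror is parked on the short rail; the lamp (facing the screen), condenser, three small lenses and screen are seated in that order on the long rail; and the supply was switched on last, firmly against its stop. The hand-in returned no verdict.

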